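Index the bangle to its next facet and clamp it

TASK

The bangle on the rotary table is due for its next facet: turn the worm crank clockwise (seen from above), about four to five turns, until the next long line on the rim of the plate comes up to the pointer and stops on it, without running past it, as going back would let in the worm's slack. Then swing the clamp lever clockwise, fully home, to lock the plate, and let go. Leave the things lying about on the bench where they are.

Things in the scene. Friction and masses are not known exactly. Their poses are not given: they have to be found in the camera images.
- jig: Jig bolted to the bench: dark bed plate (190 mm along x, 270 along y, 14 thick), on it a worm rotary table stood on edge in a grey casting (x -60 to 0, top 165 mm up). Its steel plate, 140 mm diameter, axis along x at 95 mm height, faces the jig's +x, away from the robot. Low handpiece post at +x -y (115 mm). Origin on the bench under the plate's rear face; z up; turned up to 0.4 rad about z.
- pointer (a point): Tip of the fixed steel pointer finger at the top of the plate, just over its rim (168 mm above the bench, jig x +6 mm, y 0).
- plate (a joint): Angle of the rotary plate, rad: 1/40 of the crank joint. Long black lines on the rim (and onto the face) every 45 degrees, short ones every 15. At 0 the last-used long line is on the pointer, at 0.785 (pi/4) the next one. Starts at 0.04 to 0.20, just past the last-used line; grows as the crank turns clockwise from above (the top of the rim then moves to the jig's -y).
- crank (a joint): Angle of the worm crank about its vertical axis, rad, growing clockwise from above. One 45 degree division is exactly 5 turns: a long line is on the pointer at 0 and at 31.416, with the crank arm then pointing along the jig's +y, straight out from the plate. Starts at 1.5 to 8. Takes 1.5 to 3 N at the handle, stays where it is left; no stop in this range.
- crank_axis (a point): Point on the crank's vertical axis at the height at which the handle is held, 218 mm above the bench (jig x -30, y +66 mm). The steel crank arm (top 187 mm above the bench) turns about it.
- handle (a point): Middle of the black upright crank handle, 23 mm diameter and 56 mm tall (188 to 244 mm above the bench), whose centre goes round crank_axis at 40 mm radius. The handle revolves freely on its pin, so it can be held in a steady grip while it is carried round the circle.
- clamp_pivot (a point): On the vertical axis of the clamp lever, at the top of its grey boss, 142 mm above the bench (jig x -30, y -55 mm).
- clamp_tip (a point): Centre of the black ball (18 mm diameter) at the end of the dark steel clamp lever, 74 mm from the pivot axis and 172 mm above the bench. The arm is a 12 mm round bar that slopes up from the hub (156 mm above the bench at the pivot, 164 mm at 28 mm out, 172 mm at the ball).
- clamp (a joint): Swing of the clamp lever about its vertical axis, rad, clockwise from above: 0 free, pointing along the jig's -y; 1.45 home at its stop, pointing nearly along the jig's -x (towards the robot). Starts at 0 to 0.3. Takes 1.5 N at the ball, rising to about 8 N over the last third as an eccentric under it grips the plate; stays where it is left. When home, the crank is much stiffer.
- compound_bar: Loose bystander: red-brown bar of polishing compound, 115 x 42 x 36 mm, lying; origin under its centre.
- felt_wheel: Loose bystander: felt polishing wheel lying flat, 100 mm diameter, 23 mm high; origin under its centre.
- ring_tray: Loose bystander: grey divided tray of rings, 150 x 200 x 28 mm; origin under its centre.
- chuck_key: Loose bystander: T-shaped steel chuck key, about 100 mm long, 80 mm across, 14 mm high, lying; origin under its middle.

How it is judged:
On the way, in this order (a step that is already met when the one before it is completed fails the run):
1. the next long line stands on the pointer while the clamp is still free (value of joint plate between 0.7714 and 0.7994 rad and value of joint clamp below 0.7 rad), for 0.2 s.
2. the clamp lever is swung home (value of joint clamp above 1.36 rad), for 0.2 s.
At the end, for the whole second after the job is handed in: The plate stands with the next long line on the pointer (plate joint 0.785 rad, within 0.014 rad or 0.8 degree), the clamp lever is home (clamp joint above 1.36 of 1.45 rad), and the crank is still (value of joint plate between 0.7714 and 0.7994 rad and value of joint clamp above 1.36 rad and velocity of joint crank between -0.1 and 0.1 rad/s); the robot touches nothing.
It fails at once if the plate is run past the pointer line by more than 0.025 rad (one full crank turn is 0.157 rad) (value of joint plate above 0.8104 rad).
It fails at once if the bar of polishing compound is pushed more than 20 mm away (distance of compound_bar from where it was at the start of the episode above 0.02 m).
It fails at once if the felt wheel is pushed more than 20 mm away (distance of felt_wheel from where it was at the start of the episode above 0.02 m).
It fails at once if the ring tray is pushed more than 20 mm away (distance of ring_tray from where it was at the start of the episode above 0.02 m).
It fails at once if the chuck key is pushed more than 20 mm away (distance of chuck_key from where it was at the start of the episode above 0.02 m).
It also fails if it takes over 69 s, if anything falls off the work surface, if the arm or the gripper's body presses on something with over 40 N, if the wrist force passes 120 N, or if a joint passes its speed limit or range.

ROBOT

A 7-joint arm with a two-finger parallel gripper is mounted at the origin on the work surface. World frame = base frame: x ahead of the robot, y to its left, z up, the work surface at z = 0. Lengths are in m, angles in rad, forces in N, time in s.
With the tool pointing down it reaches from about 0.35 to 0.9 m from the base axis. Payload 7.2 kg.
Tool frame: the origin (TCP) lies midway between the tips of the shut fingers; the grasp point (between the pads) lies 19 mm behind it; z points along the fingers, y is the line along which they close (so a half turn about z gives the same grasp; the last joint's range is limited). The gripper opens to 88 mm and grips with 3 to 60 N. Pads are 20 mm wide; open, the fingers measure 115 mm over their backs; the gripper's body (75 mm by 178 mm) begins 61 mm behind the grasp point.
Start: joints at [-1.286, 0.411, -0.013, 1.596, 0.006, 1.134, -0.082], TCP at [0.216, 0.587, 0.223] pointing down, gripper open.
Joint ranges: [-2.95, 2.95], [-0.29, 1.99], [-1.47, 1.44], [0.14, 2.54], [-1.03, 4.17], [0.13, 1.85], [-2.86, 2.86]. Speed limits (rad/s): [2.39, 2.39, 3.01, 3.01, 3.14, 3.14, 3.14].

INTERFACE

Orientations are given as a unit quaternion [w, x, y, z].
In Python, from rig import manip, cams, job gives the robot as it stands.
- The arm moves only by the tool play_rows, never from a script. Its argument "series" is a list of rows, each a list of 5 numbers: the finger opening in m, from 0 to 0.0878, then the shift along the tool's x, y, z in m, then the turn about the tool's z in rad. A call has 1 to 5 rows; each row shifts and turns the commanded pose from where the row before left it, along the tool's axes as they then stand; what a row does not reach is not made up. A row lasts 1/8 s, in which the tool goes at most 62.5 mm and 10.7 degrees, less where a joint would pass 70% of its speed; a pose out of reach is approached as far as the arm can. A call with a gripper value outside its range is refused whole. The fingers move at their own pace and stop on an object; "squeeze" is the grip in N (left out, the last holds). Time passes only in rows, so rows that do not move let the fingers close. It gives the time, the measured TCP pose, the force, the opening and the grip force at its end, in the units of the state.
- manip.get_state(): the state, without advancing time (a new reading comes with each control period).
- cams.snapshot(name): name is "scene" or "top" or "wrist"; returns a dict with "pixels" (384x512x3 uint8, blue, green, red), "vertical_fov" (degrees; the focal length in pixels is half the picture's height over the tangent of half this angle, whatever the lens; pixels are square), "cx", "cy" (the principal point, pixels), "camera_from_world" (4x4, takes a point from world to camera coordinates). Camera axes: x right, y down, z forward; pixel columns grow to the right and rows downward; lengths in m; the calibration is good to about 2 mm. The wrist camera is an equidistant fisheye: a pixel r from the principal point sees the ray r / f radians off the axis. A picture is of the moment at which its call begins. There is no depth.
- job.sign_off(): hands the job in; it is judged then, once.
The state is a dict: "t": time; "qpos": joint angles; "qd": joint speeds; "joint_efforts": joint torques, N m; "ee_pos": TCP position; "ee_rot": TCP orientation; "wrist_force": force on the tool from outside, world axes, zero at the start; "ft_torque": the same for the moment, N m; "grip_width": finger opening in m; "grip_force": force on a finger pad.
Only numpy, scipy, OpenCV 4.12 (cv2) and the standard library are available. Lean on these libraries where they do the work, as an engineer would, in place of code of your own. Each camera call takes 0.05 s, during which the arm holds its last target. There are 200 camera calls.

## Working session

There is one attempt and no reset: what is moved stays moved. The work goes in short steps, Python scripts to look and compute and a tool call to move; the robot and the scene stay as the last step left them, time stands still between calls to the robot, and variables do not carry over. Pictures are saved under pics/ and viewed, at most 10 in all, crops included, and the job is handed in when it is done.

Besides the shell and the picture viewer there is one more tool, called as name(argument=value, ...) on one line, values as JSON. play_rows: Moves the arm, as the interface text tells. Its arguments: {"type":"object","properties":{"series":{"type":"array"},"squeeze":{"type":"number"}},"required":["series"]}

```bash
mkdir -p pics; ls
cat > h.py <<'E'
import numpy as np,cv2
from rig import manip,cams,job
def snap(n,f=None):
    d=cams.snapshot(n)
    if f: cv2.imwrite(f,d["pixels"])
    return d
def foc(d): return d["pixels"].shape[0]/2/np.tan(np.radians(d["vertical_fov"]/2))
def proj(d,P,fish=False):
    P=np.atleast_2d(P);M=np.array(d["camera_from_world"]);c=P@M[:3,:3].T+M[:3,3];f=foc(d)
    if fish:
        r=np.hypot(c[:,0],c[:,1]);th=np.arctan2(r,c[:,2]);s=f*th/np.maximum(r,1e-9)
    else: s=f/c[:,2]
    return np.c_[d["cx"]+s*c[:,0],d["cy"]+s*c[:,1]]
def jig(x,y,a,P):
    P=np.atleast_2d(P);c,s=np.cos(a),np.sin(a)
    return np.c_[x+c*P[:,0]-s*P[:,1],y+s*P[:,0]+c*P[:,1],P[:,2]]
def ray(d,u,v,z):
    M=np.array(d["camera_from_world"]);f=foc(d);R=M[:3,:3];o=-R.T@M[:3,3]
    r=R.T@np.array([(u-d["cx"])/f,(v-d["cy"])/f,1]);return o+r*(z-o[2])/r[2]
E
python3 - <<'E'
from h import *
a=snap("scene");b=snap("top")
for n,i in (("s",a),("t",b)): cv2.imwrite(f"pics/{n}1.png",cv2.resize(i["pixels"],(800,600),interpolation=cv2.INTER_CUBIC)); print(i["vertical_fov"],i["cx"],i["cy"],np.round(i["camera_from_world"],3))
print(manip.get_state())
E
```

```text
pics
55.467851665054866 249.88137567625304 191.02721543510015 [[ 0.299  0.954 -0.009 -0.17 ]
 [ 0.819 -0.261 -0.512 -0.448]
 [-0.491  0.146 -0.859  1.487]
 [ 0.     0.     0.     1.   ]]
57.01150014256403 254.92714546534745 189.92850751688692 [[ 1.000e-03 -1.000e+00  8.000e-03 -2.800e-02]
 [-9.890e-01 -2.000e-03 -1.460e-01  6.410e-01]
 [ 1.460e-01 -8.000e-03 -9.890e-01  1.137e+00]
 [ 0.000e+00  0.000e+00  0.000e+00  1.000e+00]]
{'t': 0.1, 'qpos': array([-1.2861945 ,  0.41179444, -0.01271167,  1.59695465,  0.00561989,
        1.13435168, -0.0821911 ]), 'qd': array([-0.00074772, -0.00093666, -0.00046516, -0.00321945,  0.00096291,
       -0.00119409,  0.00010711]), 'joint_efforts': array([ 2.89128424e-03, -5.89095497e+01,  6.43945802e-01, -2.91705179e+01,
       -5.37802465e-02,  1.46035306e-02,  5.23548692e-05]), 'ee_pos': array([0.21583592, 0.58604587, 0.22191141]), 'ee_rot': array([-6.83493670e-05,  1.75467161e-01,  9.84485009e-01, -7.33031369e-04]), 'wrist_force': array([0.42345369, 0.13444691, 0.04397695]), 'ft_torque': array([ 0.02797703,  0.02186214, -0.01923291]), 'grip_force': 0.0, 'grip_width': 0.08782630520068238}
```

View pics/s1.png

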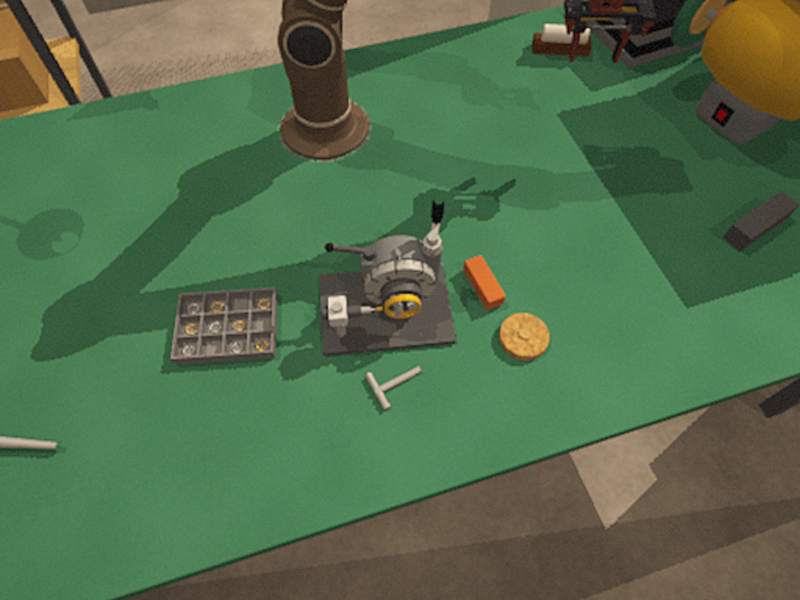

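View pics/t1.png

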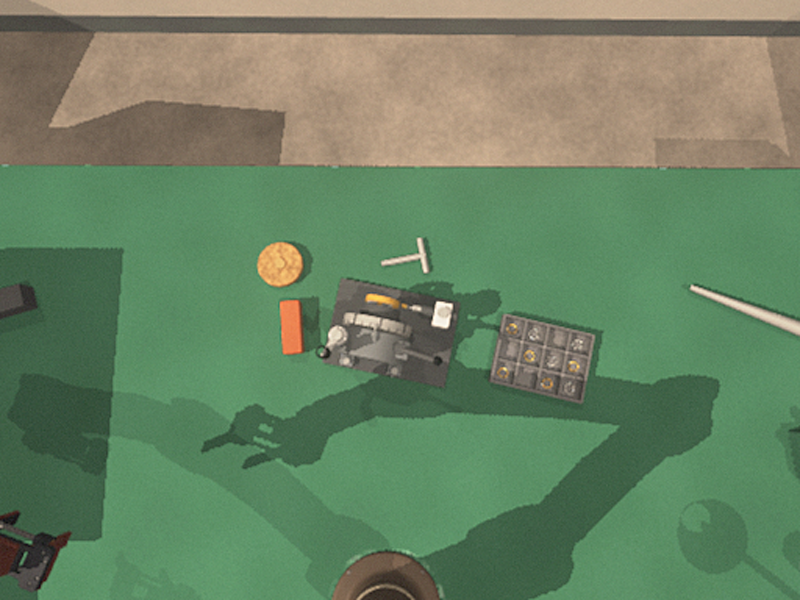

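The top view shows the jig with bed corners at about (342,278), (458,300), (445,387), (325,360). The handle is at (323,351), crank axis at (337,333) and clamp ball at (438,360), in 800-scale. The scene view shows the handle top at (437,207) and the ball at (329,247).

Run:
```python
from h import *
from scipy.optimize import least_squares
t=snap("top");s=snap("scene");k=512/800
# params x,y,a, bed x offset, crank q, clamp q
def model(p):
    x,y,a,o,q,c=p
    bed=[[o+dx,dy,.014] for dx,dy in ((.095,.135),(.095,-.135),(-.095,-.135),(-.095,.135))]
    h=[-.03+.04*np.sin(q),.066+.04*np.cos(q),.244]
    b=[-.03-.074*np.sin(c),-.055-.074*np.cos(c),.172]
    return jig(x,y,a,bed+[h,b])
ot=np.array([(342,278),(458,300),(445,387),(325,360),(323,351),(438,360)])*k
os=np.array([(455,342),(323,353),(320,278),(0,0),(437,207),(329,247)])*k
w=np.ones((6,1));w[3]=0
def r(p): P=model(p);return np.r_[(proj(t,P)-ot).ravel(),((proj(s,P)-os)*w).ravel()]
for q0 in (0,1.5,3,4.5):
    f=least_squares(r,[.55,0,-.2,.03,q0,.2]);print(f.cost,np.round(f.x,4),np.round(f.fun,1))
```

```text
23.692171674301026 [ 0.5032  0.0041 -0.2131  0.0715  0.5913 -0.8391] [-0.9 -2.   1.3  0.4 -1.5 -0.7 -2.8 -0.6  1.6 -0.6  0.9 -1.3  1.1 -0.1
 -0.3  0.2 -0.  -2.6  0.   0.  -1.6 -3.5 -1.1  0.7]
23.692171673018912 [ 0.5032  0.0041 -0.2131  0.0715  0.5913 -0.8391] [-0.9 -2.   1.3  0.4 -1.5 -0.7 -2.8 -0.6  1.6 -0.6  0.9 -1.3  1.1 -0.1
 -0.3  0.2 -0.  -2.6  0.   0.  -1.6 -3.5 -1.1  0.7]
23.692171670618006 [ 0.5032  0.0041 -0.2131  0.0715  0.5913 -0.8391] [-0.9 -2.   1.3  0.4 -1.5 -0.7 -2.8 -0.6  1.6 -0.6  0.9 -1.3  1.1 -0.1
 -0.3  0.2 -0.  -2.6  0.   0.  -1.6 -3.5 -1.1  0.7]
23.692171672755627 [ 5.0320e-01  4.1000e-03 -2.1310e-01  7.1500e-02  6.8745e+00 -8.3910e-01] [-0.9 -2.   1.3  0.4 -1.5 -0.7 -2.8 -0.6  1.6 -0.6  0.9 -1.3  1.1 -0.1
 -0.3  0.2 -0.  -2.6  0.   0.  -1.6 -3.5 -1.1  0.7]
```

Run:
```python
from h import *
t=snap("top");s=snap("scene")
cv2.imwrite("pics/t2.png",cv2.resize(t["pixels"][172:252,200:300],(800,640),interpolation=cv2.INTER_CUBIC)[:600])
cv2.imwrite("pics/s2.png",cv2.resize(s["pixels"][120:195,200:300],(800,600),interpolation=cv2.INTER_CUBIC))
```

```text
(no output)
```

View pics/t2.png

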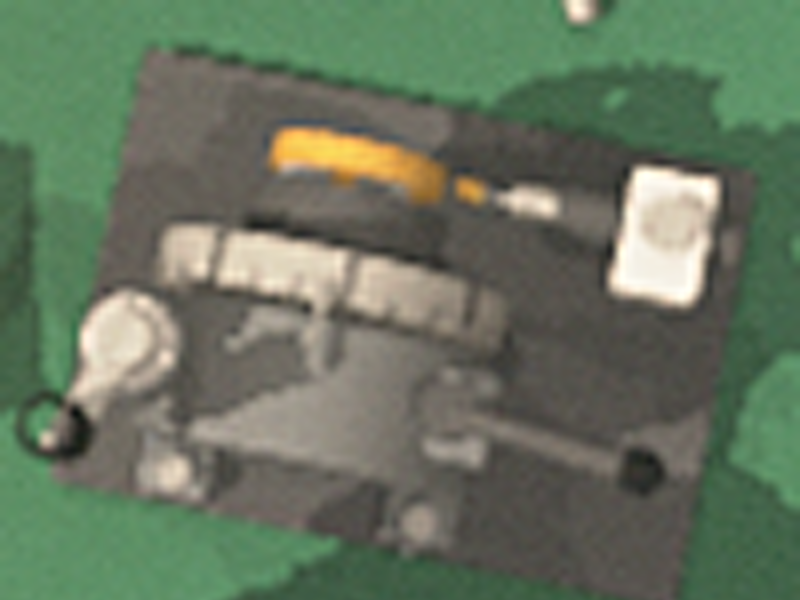

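View pics/s2.png

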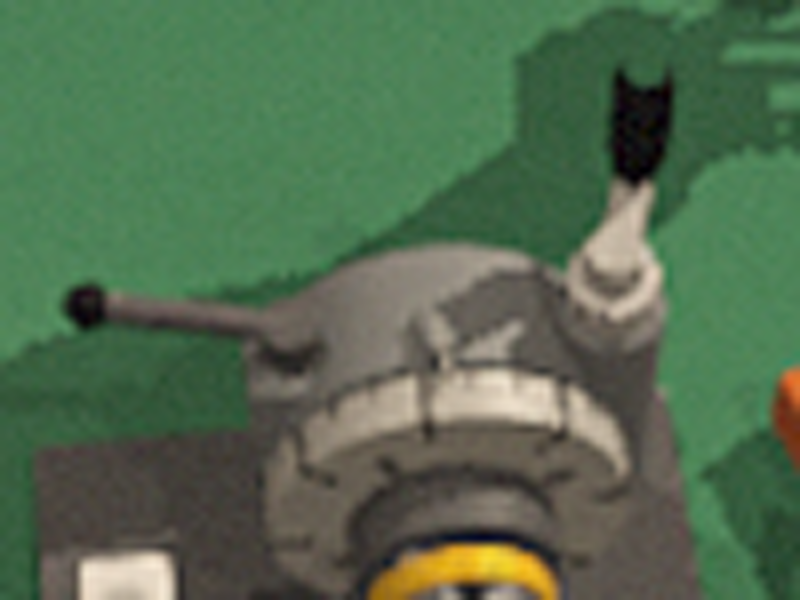

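Top crop: ball (640,468), hub (120,340), handle top ring (55,425), pointer tip about (322,297). Scene crop: ball (87,305), handle top (643,72), hub (613,280), pointer tip (437,360).

```bash
cat > fit.py <<'E'
from h import *
from scipy.optimize import least_squares
t=snap("top");s=snap("scene")
def model(p):
    x,y,a,o,q,c=p
    bed=[[o+dx,dy,.014] for dx,dy in ((.095,.135),(.095,-.135),(-.095,-.135),(-.095,.135))]
    h=[-.03+.04*np.sin(q),.066+.04*np.cos(q),.244]
    b=[-.03-.074*np.sin(c),-.055-.074*np.cos(c),.172]
    return jig(x,y,a,bed+[h,b,[-.03,.066,.188],[.006,0,.168]])
ot=np.array([(150,50),(757,172),(680,600),(60,475),(55,425),(640,468),(120,338),(322,297)])/8+[200,172]
os=np.array([(0,0),(0,0),(0,0),(0,0),(643,74),(87,305),(613,278),(437,358)])/8+[200,120]
w=np.ones((8,1));w[:4]=0
def r(p): P=model(p);return np.r_[(proj(t,P)-ot).ravel(),((proj(s,P)-os)*w).ravel()]
f=least_squares(r,[.55,0,-.2,.03,5.4,.1],loss='soft_l1');print(f.cost,np.round(f.x,4));print(np.round(r(f.x).reshape(-1,2),1))
E
python3 fit.py
```

```text
41.537726335847466 [ 0.563   0.0163 -0.2139  0.0072  5.0729  0.0613]
[[ -8.2  -1.5]
 [ -7.7  -0.2]
 [ -9.4   0.9]
 [-10.   -0.7]
 [ -0.9  -0.2]
 [  0.9  -0.1]
 [  1.2   0.1]
 [  1.   -1.3]
 [  0.    0. ]
 [  0.    0. ]
 [  0.    0. ]
 [  0.    0. ]
 [ -0.6  -1.4]
 [ -1.4  -0.4]
 [ -1.1  -4.1]
 [ -0.4   1.6]]
```

```bash
sed -i 's/x,y,a,o,q,c=p/x,y,a,o,q,c,oy=p/; s/\[o+dx,dy,/[o+dx,oy+dy,/; s/5.4,.1\]/5.4,.1,0]/' fit.py
cat >> fit.py <<'E'
x,y,a,o,q,c,oy=f.x
print("handle,axis,pivot,ball,tip",np.round(jig(x,y,a,[[-.03+.04*np.sin(q),.066+.04*np.cos(q),.218],[-.03,.066,.218],[-.03,-.055,.142],[-.03-.074*np.sin(c),-.055-.074*np.cos(c),.172],[.006,0,.168]]),4))
E
python3 fit.py
```

```text
8.740098672434055 [ 0.5644  0.0189 -0.2016  0.0111  5.0256  0.0936 -0.0326]
[[ 0.  -0.8]
 [ 0.8 -0.4]
 [-0.   0.9]
 [-0.9  0.2]
 [-1.   0.1]
 [ 0.  -0.3]
 [ 0.4 -0.1]
 [ 0.1 -1.8]
 [ 0.   0. ]
 [ 0.   0. ]
 [ 0.   0. ]
 [ 0.   0. ]
 [-0.5 -1.6]
 [-0.5 -0.4]
 [-0.3 -4.2]
 [ 0.6  1.8]]
handle,axis,pivot,ball,tip [[ 0.5135  0.1093  0.218 ]
 [ 0.5483  0.0896  0.218 ]
 [ 0.524  -0.029   0.142 ]
 [ 0.5025 -0.0998  0.172 ]
 [ 0.5703  0.0177  0.168 ]]
```

play_rows(series=[[0.0878, 0, 0, -0.05, -0.176], [0.0878, 0, 0, -0.05, -0.176], [0.0878, -0.025, -0.04, 0, 0], [0.0878, -0.025, -0.04, 0, 0], [0.0878, -0.025, -0.04, 0, 0]])

```text
t: 1.12
ee_pos: [0.2916, 0.4651, 0.3228]
ee_rot: [0.0, 0.0, 1.0, 0.0]
wrist_force: [0.7, -0.1, -0.2]
grip_width: 0.088
grip_force: 0.0
```

play_rows(series=[[0.0878, -0.025, -0.04, 0, 0], [0.0878, -0.025, -0.04, 0, 0], [0.0878, -0.025, -0.04, 0, 0], [0.0878, -0.025, -0.04, 0, 0], [0.0878, -0.025, -0.04, 0, 0]])

```text
t: 1.75
ee_pos: [0.4164, 0.2649, 0.3229]
ee_rot: [0.0, 0.0, 1.0, 0.0]
wrist_force: [0.9, 0.5, 0.4]
grip_width: 0.0877
grip_force: 0.0
```

play_rows(series=[[0.0878, -0.025, -0.04, 0, 0], [0.0878, -0.025, -0.04, 0, 0], [0.0878, -0.0225, -0.037, 0, 0], [0.0878, 0, 0, 0, 0], [0.0878, 0, 0, 0, 0]])

```text
t: 2.38
ee_pos: [0.4878, 0.15, 0.3226]
ee_rot: [-0.0, 0.0, 1.0, 0.0]
wrist_force: [-0.1, 0.5, 0.1]
grip_width: 0.088
grip_force: 0.0
```

Run:
```python
from h import *
w=snap("wrist")
P=jig(.5644,.0189,-.2016,[[-.03+.04*np.sin(5.0256),.066+.04*np.cos(5.0256),.244],[-.03,.066,.187],[-.03-.074*np.sin(.0936),-.055-.074*np.cos(.0936),.172],[.006,0,.168]])
uv=proj(w,P,True);print(w["vertical_fov"],np.round(uv,1),np.round(w["camera_from_world"],3))
cv2.imwrite("pics/w1.png",cv2.resize(w["pixels"],(800,600),interpolation=cv2.INTER_CUBIC))
print((uv*800/512).round())
```

```text
65.70646984690485 [[210.8 222.1]
 [202.2 229.3]
 [ 61.9 186.4]
 [149.9 237.3]] [[ 0.     1.    -0.001 -0.148]
 [ 0.953  0.     0.304 -0.533]
 [ 0.304 -0.001 -0.953  0.338]
 [ 0.     0.     0.     1.   ]]
[[329. 347.]
 [316. 358.]
 [ 97. 291.]
 [234. 371.]]
```

View pics/w1.png

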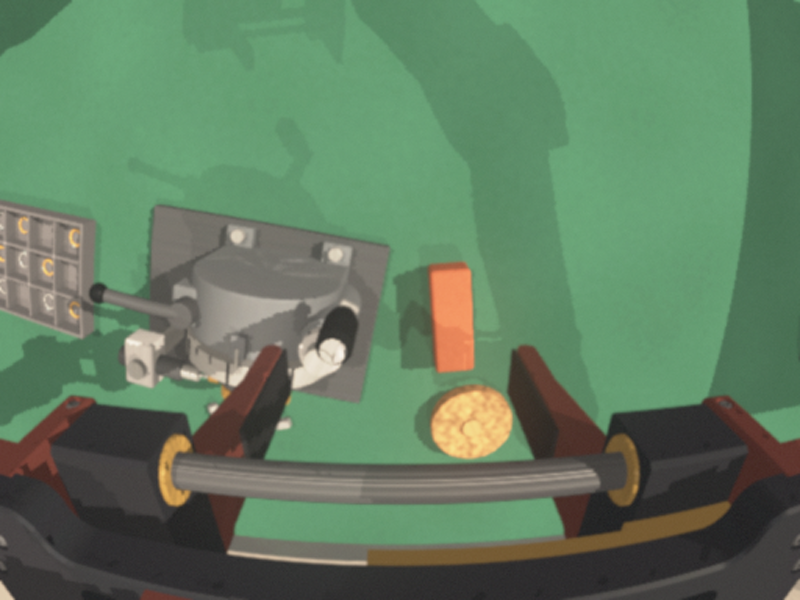

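The wrist view agrees with the fit: ball at (98,292) against (97,291) predicted, handle top at (332,349) against (329,347). I'm going to the handle now.

play_rows(series=[[0.0878, -0.026, -0.04, 0, 0], [0.0878, 0, 0, 0.042, 0], [0.0878, 0, 0, 0.042, 0], [0.0878, 0, 0, 0.04, 0], [0.0878, 0, 0, 0, 0]])

```text
t: 3.05
ee_pos: [0.5118, 0.1102, 0.1964]
ee_rot: [-0.003, -0.001, 1.0, -0.001]
wrist_force: [0.1, 0.3, 0.8]
grip_width: 0.088
grip_force: 0.0
```

play_rows(series=[[0.018, 0, 0, 0, 0], [0.018, 0, 0, 0, 0], [0.018, 0, 0, 0, 0], [0.018, 0, 0, 0, 0], [0.018, 0, 0, 0, 0]], squeeze=15)

```text
t: 3.68
ee_pos: [0.5142, 0.1093, 0.1989]
ee_rot: [0.0, 0.0, 1.0, 0.0]
wrist_force: [0.2, -0.1, -0.3]
grip_width: 0.0412
grip_force: 0.0
```

play_rows(series=[[0.018, 0, 0, 0, 0], [0.018, 0, 0, 0, 0], [0.018, 0, 0, 0, 0], [0.018, 0, 0, 0, 0], [0.018, 0, 0, 0, 0]])

```text
t: 4.3
ee_pos: [0.514, 0.1095, 0.1987]
ee_rot: [-0.0, 0.0, 1.0, 0.0]
wrist_force: [0.4, 1.1, 0.3]
grip_width: 0.0225
grip_force: 15.0
```

Run:
```python
import numpy as np
p=np.radians(149.9-24*np.arange(16));q=np.c_[-.04*np.cos(p),.04*np.sin(p)]
print(np.round(np.diff(np.round(q,4),axis=0),4).tolist())
```

```text
[[-0.0111, 0.0123], [-0.0153, 0.0067], [-0.0166, 0.0], [-0.0152, -0.0068], [-0.0111, -0.0124], [-0.0051, -0.0158], [0.0018, -0.0165], [0.0083, -0.0144], [0.0135, -0.0098], [0.0163, -0.0034], [0.0162, 0.0035], [0.0135, 0.0098], [0.0083, 0.0144], [0.0017, 0.0166], [-0.0052, 0.0158]]
```

play_rows(series=[[0.018, -0.0111, 0.0123, 0, 0], [0.018, -0.0153, 0.0067, 0, 0], [0.018, -0.0166, 0, 0, 0], [0.018, -0.0152, -0.0068, 0, 0], [0.018, -0.0111, -0.0124, 0, 0]])

```text
t: 4.92
ee_pos: [0.5849, 0.1111, 0.1987]
ee_rot: [0.001, -0.001, 1.0, 0.001]
wrist_force: [0.3, 3.2, -0.4]
grip_width: 0.0223
grip_force: 15.0
```

play_rows(series=[[0.018, -0.0051, -0.0158, 0, 0], [0.018, 0.0018, -0.0165, 0, 0], [0.018, 0.0083, -0.0144, 0, 0], [0.018, 0.0135, -0.0098, 0, 0], [0.018, 0.0163, -0.0034, 0, 0]])

```text
t: 5.55
ee_pos: [0.5472, 0.0513, 0.1985]
ee_rot: [-0.0, -0.0, 1.0, 0.002]
wrist_force: [3.1, 16.1, -3.1]
grip_width: 0.0226
grip_force: 15.0
```

play_rows(series=[[0.018, 0.0162, 0.0035, 0, 0], [0.018, 0.0135, 0.0098, 0, 0], [0.018, 0.0083, 0.0144, 0, 0], [0.018, 0.0017, 0.0166, 0, 0], [0.018, -0.0052, 0.0158, 0, 0]])

```text
t: 6.18
ee_pos: [0.5127, 0.1084, 0.1987]
ee_rot: [-0.001, 0.001, 1.0, -0.0]
wrist_force: [-0.6, -2.1, 1.0]
grip_width: 0.0223
grip_force: 15.0
```

play_rows(series=[[0.018, -0.0111, 0.0133, 0, 0], [0.018, -0.0153, 0.0067, 0, 0], [0.018, -0.0166, 0, 0, 0], [0.018, -0.0152, -0.0068, 0, 0], [0.018, -0.0111, -0.0124, 0, 0]])

```text
t: 6.8
ee_pos: [0.5847, 0.1102, 0.1987]
ee_rot: [0.0, -0.0, 1.0, 0.0]
wrist_force: [-1.9, 0.7, 3.7]
grip_width: 0.0227
grip_force: 15.0
```

play_rows(series=[[0.018, -0.0051, -0.0158, 0, 0], [0.018, 0.0018, -0.0165, 0, 0], [0.018, 0.0083, -0.0144, 0, 0], [0.018, 0.0135, -0.0098, 0, 0], [0.018, 0.0163, -0.0034, 0, 0]])

```text
t: 7.42
ee_pos: [0.5476, 0.0513, 0.1986]
ee_rot: [0.0, 0.0, 1.0, 0.002]
wrist_force: [1.3, 15.4, -0.4]
grip_width: 0.0227
grip_force: 15.0
```

play_rows(series=[[0.018, 0.0162, 0.0035, 0, 0], [0.018, 0.0135, 0.0098, 0, 0], [0.018, 0.0083, 0.0144, 0, 0], [0.018, 0.0017, 0.0166, 0, 0], [0.018, -0.0052, 0.0158, 0, 0]])

```text
t: 8.05
ee_pos: [0.513, 0.1094, 0.1987]
ee_rot: [-0.001, 0.001, 1.0, -0.0]
wrist_force: [0.8, -2.8, 1.5]
grip_width: 0.0228
grip_force: 15.0
```

play_rows(series=[[0.018, -0.0111, 0.0123, 0, 0], [0.018, -0.0153, 0.0067, 0, 0], [0.018, -0.0166, 0, 0, 0], [0.018, -0.0152, -0.0068, 0, 0], [0.018, -0.0111, -0.0124, 0, 0]])

```text
t: 8.68
ee_pos: [0.5845, 0.1106, 0.1986]
ee_rot: [0.0, -0.0, 1.0, 0.0]
wrist_force: [-2.9, 0.9, 6.7]
grip_width: 0.0228
grip_force: 15.0
```

play_rows(series=[[0.018, -0.0051, -0.0158, 0, 0], [0.018, 0.0018, -0.0165, 0, 0], [0.018, 0.0083, -0.0144, 0, 0], [0.018, 0.0135, -0.0098, 0, 0], [0.018, 0.0163, -0.0034, 0, 0]])

```text
t: 9.3
ee_pos: [0.5482, 0.0513, 0.1986]
ee_rot: [0.0, 0.0, 1.0, 0.002]
wrist_force: [2.2, 12.8, 1.0]
grip_width: 0.0228
grip_force: 15.0
```

play_rows(series=[[0.018, 0.0162, 0.0035, 0, 0], [0.018, 0.0135, 0.0098, 0, 0], [0.018, 0.0083, 0.0144, 0, 0], [0.018, 0.0017, 0.0166, 0, 0], [0.018, -0.0052, 0.0158, 0, 0]])

```text
t: 9.93
ee_pos: [0.5133, 0.1101, 0.1987]
ee_rot: [-0.001, 0.001, 1.0, -0.0]
wrist_force: [1.5, -2.3, 1.3]
grip_width: 0.0225
grip_force: 15.0
```

Run:
```python
from h import *
a=snap("scene");b=snap("top")
A=cv2.resize(a["pixels"][105:195,220:300],(400,450),interpolation=cv2.INTER_CUBIC)
B=cv2.resize(b["pixels"][172:262,200:280],(400,450),interpolation=cv2.INTER_CUBIC)
cv2.imwrite("pics/c1.png",np.hstack([A,B]))
```

```text
(no output)
```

View pics/c1.png

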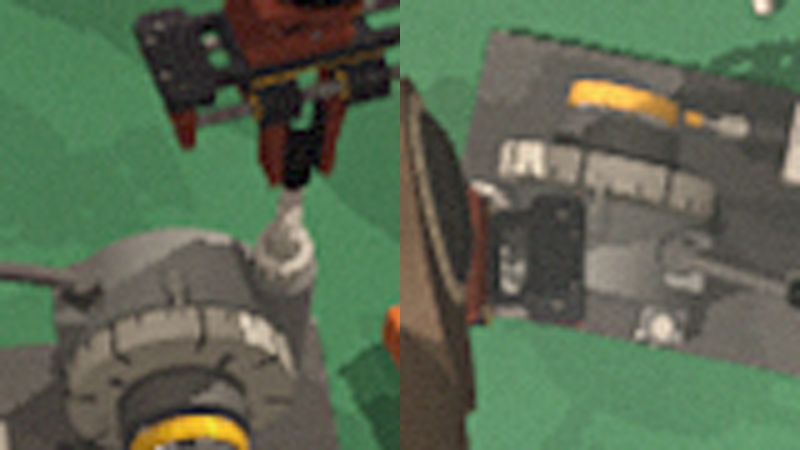

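Left crop: the pointer is at (175,290) and the next long line at about (207,335), still roughly 0.19 rad short. That matches the 1.2 turns left.

play_rows(series=[[0.018, -0.0111, 0.0123, 0, 0], [0.018, -0.0153, 0.0067, 0, 0], [0.018, -0.0166, 0, 0, 0], [0.018, -0.0152, -0.0068, 0, 0], [0.018, -0.0111, -0.0124, 0, 0]])

```text
t: 10.65
ee_pos: [0.5845, 0.1106, 0.1986]
ee_rot: [0.0, -0.0, 1.0, 0.001]
wrist_force: [-1.5, 2.6, 4.3]
grip_width: 0.0226
grip_force: 15.0
```

play_rows(series=[[0.018, -0.0051, -0.0158, 0, 0], [0.018, 0.0018, -0.0165, 0, 0], [0.018, 0.0083, -0.0144, 0, 0], [0.018, 0.0135, -0.0098, 0, 0], [0.018, 0.0163, -0.0034, 0, 0]])

```text
t: 11.28
ee_pos: [0.5477, 0.0513, 0.1985]
ee_rot: [-0.0, 0.0, 1.0, 0.002]
wrist_force: [2.0, 13.6, 0.2]
grip_width: 0.0223
grip_force: 15.0
```

play_rows(series=[[0.018, 0.0162, 0.0035, 0, 0], [0.018, 0.0135, 0.0098, 0, 0], [0.018, 0.0083, 0.0144, 0, 0], [0.018, 0.0017, 0.0166, 0, 0], [0.018, -0.0052, 0.0158, 0, 0]])

```text
t: 11.9
ee_pos: [0.513, 0.1095, 0.1987]
ee_rot: [-0.001, 0.001, 1.0, -0.0]
wrist_force: [1.1, -2.3, 3.2]
grip_width: 0.0229
grip_force: 15.0
```

play_rows(series=[[0.018, -0.0111, 0.0123, 0, 0], [0.018, -0.0153, 0.0067, 0, 0], [0.018, -0.0155, 0, 0, 0], [0.018, 0, 0, 0, 0], [0.018, 0, 0, 0, 0]])

```text
t: 12.52
ee_pos: [0.557, 0.1307, 0.1988]
ee_rot: [0.001, 0.0, 1.0, 0.001]
wrist_force: [1.9, 5.3, 2.6]
grip_width: 0.0225
grip_force: 15.0
```

Run:
```python
from h import *
a=snap("scene")
A=cv2.resize(a["pixels"][105:195,220:300],(640,600)[:2],interpolation=cv2.INTER_CUBIC)
cv2.imwrite("pics/c2.png",A)
w=snap("wrist");cv2.imwrite("pics/w2.png",w["pixels"])
```

```text
(no output)
```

View pics/c2.png

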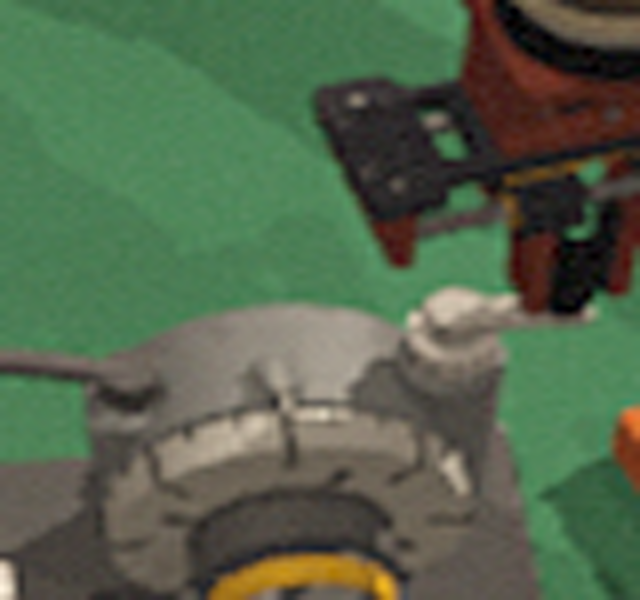

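The long line at (290,430) stands at the pointer at (283,405), and the crank arm points at 77.7° in the world frame (goal 78.4°). Letting go and lifting.

play_rows(series=[[0.06, 0, 0, 0, 0], [0.06, 0, 0, 0, 0], [0.06, 0, 0, 0, 0], [0.06, 0, 0, 0, 0], [0.06, 0, 0, -0.02, 0]])

```text
t: 13.25
ee_pos: [0.555, 0.1288, 0.2175]
ee_rot: [-0.002, 0.0, 1.0, -0.001]
wrist_force: [0.6, 0.4, 0.0]
grip_width: 0.0596
grip_force: 0.0
```

play_rows(series=[[0.06, 0, 0, -0.04, 0], [0.06, 0, 0, -0.04, 0], [0.06, 0, 0, -0.03, 0], [0.06, 0, 0, 0, 0], [0.06, 0, 0, 0, 0]])

```text
t: 13.88
ee_pos: [0.5555, 0.1291, 0.3277]
ee_rot: [-0.001, 0.0, 1.0, -0.0]
wrist_force: [0.1, 0.1, 0.3]
grip_width: 0.0601
grip_force: 0.0
```

Run:
```python
from h import *
s=manip.get_state();print(s["qpos"].round(3),s["ee_pos"].round(4),s["grip_width"])
w=snap("wrist")
P=jig(.5644,.0189,-.2016,[[-.03,.106,.244],[-.03-.074*np.sin(.0936),-.055-.074*np.cos(.0936),.172]])
print((proj(w,P,True)*800/512).round())
cv2.imwrite("pics/w3.png",cv2.resize(w["pixels"],(800,600),interpolation=cv2.INTER_CUBIC))
```

```text
[-0.518  0.246  0.258  1.593 -0.064  1.313  1.319] [0.5555 0.1291 0.3277] 0.06009144852095453
[[400. 303.]
 [109. 207.]]
```

View pics/w3.png

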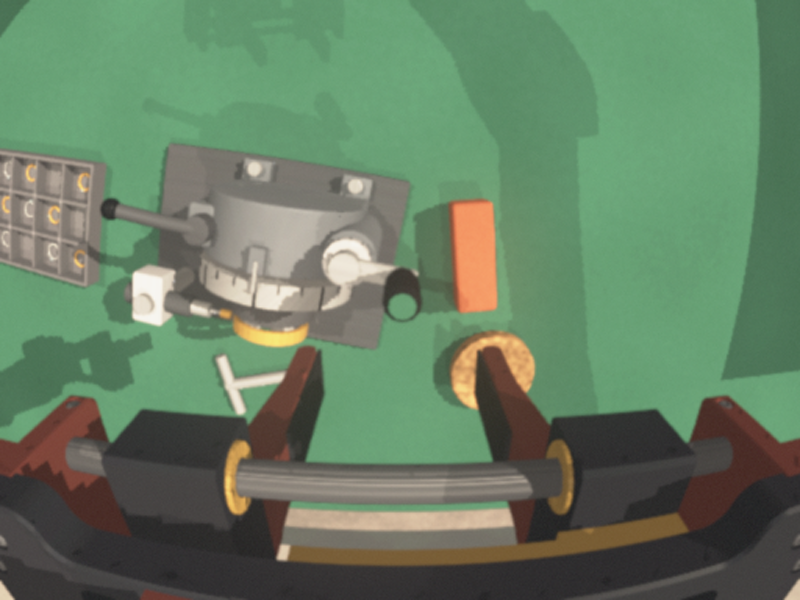

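Handle at (402,305) and ball at (109,208), both as predicted. The long line at (255,290) is under the pointer. On to the clamp ball.

play_rows(series=[[0.06, 0.0106, -0.0458, 0, 0], [0.06, 0.0106, -0.0458, 0, 0], [0.06, 0.0106, -0.0458, 0, 0], [0.06, 0.0106, -0.0458, 0, 0], [0.06, 0.0106, -0.0458, 0, 0]])

```text
t: 14.55
ee_pos: [0.5018, -0.101, 0.3274]
ee_rot: [-0.001, 0.0, 1.0, 0.0]
wrist_force: [0.3, 0.2, -1.2]
grip_width: 0.0601
grip_force: 0.0
```

play_rows(series=[[0.06, 0, 0, 0, 0.185], [0.06, 0, 0, 0, 0.185], [0.06, 0, 0, 0, 0.185], [0.06, 0, 0, 0, 0.185], [0.06, 0, 0, 0, 0.185]])

```text
t: 15.18
ee_pos: [0.5022, -0.0996, 0.3273]
ee_rot: [-0.001, 0.449, 0.893, -0.001]
wrist_force: [-0.0, 0.6, 0.7]
grip_width: 0.0601
grip_force: 0.0
```

play_rows(series=[[0.06, 0, 0, 0, 0.185], [0.06, 0, 0, 0, 0.185], [0.06, 0, 0, 0, 0.185], [0.06, 0, 0, 0, 0.185], [0.06, 0, 0, 0, 0.185]])

```text
t: 15.8
ee_pos: [0.5022, -0.0996, 0.3273]
ee_rot: [-0.001, 0.801, 0.599, -0.001]
wrist_force: [0.3, -0.1, 1.1]
grip_width: 0.0602
grip_force: 0.0
```

play_rows(series=[[0.06, 0, 0, 0, 0], [0.06, 0, 0, 0, 0]])

```text
t: 16.05
ee_pos: [0.5026, -0.0996, 0.328]
ee_rot: [-0.0, 0.798, 0.603, -0.0]
wrist_force: [0.8, 0.5, -0.2]
grip_width: 0.0602
grip_force: 0.0
```

Run:
```python
from h import *
from scipy.spatial.transform import Rotation as R
s=manip.get_state();p=s["ee_pos"];r=R.from_quat(np.roll(s["ee_rot"],-1))
print(s["qpos"].round(3),p.round(4),"x dir deg",np.degrees(np.arctan2(*r.as_matrix()[[1,0],0])),"delta tool",r.inv().apply(np.array([.5025,-.0998,.153])-p).round(4))
w=snap("wrist");b=jig(.5644,.0189,-.2016,[[-.03-.074*np.sin(.0936),-.055-.074*np.cos(.0936),.172]])
uv=proj(w,b,True)[0];print(uv)
g=cv2.GaussianBlur(cv2.cvtColor(w["pixels"],cv2.COLOR_BGR2GRAY),(5,5),0)
u,v=uv.round().astype(int);c=g[v-25:v+25,u-25:u+25];m=(c<45).astype(np.uint8)
n,l,st,ce=cv2.connectedComponentsWithStats(m);print(st[1:].tolist(),(ce[1:]+[u-25,v-25]).round(1).tolist())
```

```text
[-0.397  0.139  0.57   1.738 -0.078  1.288 -0.085] [ 0.5026 -0.0996  0.328 ] x dir deg 74.20057488163606 delta tool [-1.00e-04  2.00e-04  1.75e-01]
[253.66152545 172.06361948]
[] []
```

play_rows(series=[[0.06, 0, 0, 0.05, 0], [0.06, 0, 0, 0.05, 0], [0.06, 0, 0, 0.045, 0], [0.06, 0, 0, 0.03, 0], [0.06, 0, 0, 0, 0]])

```text
t: 16.73
ee_pos: [0.5013, -0.0996, 0.1518]
ee_rot: [-0.001, 0.798, 0.602, -0.002]
wrist_force: [0.3, -0.3, -0.9]
grip_width: 0.0598
grip_force: 0.0
```

play_rows(series=[[0.01, 0, 0, 0, 0], [0.01, 0, 0, 0, 0], [0.01, 0, 0, 0, 0], [0.01, 0, 0, 0, 0], [0.01, 0, 0, 0, 0]], squeeze=20)

```text
t: 17.35
ee_pos: [0.5028, -0.0997, 0.1539]
ee_rot: [-0.0, 0.799, 0.602, 0.0]
wrist_force: [-0.8, 1.0, 2.2]
grip_width: 0.0167
grip_force: 20.0
```

play_rows(series=[[0.01, 0, 0, 0, 0], [0.01, 0, 0, 0, 0]])

```text
t: 17.6
ee_pos: [0.5028, -0.0997, 0.1538]
ee_rot: [-0.0, 0.799, 0.602, 0.0]
wrist_force: [-2.2, 0.6, 4.1]
grip_width: 0.0163
grip_force: 20.0
```

Run:
```python
import numpy as np
# lever world angle 253->~173 in 13 rows, tool turned with it; tool x points at pivot
piv=np.array([.524,-.029]);n=13;d=np.radians(80.5)/n
p=[piv+.074*np.array([np.cos(a),np.sin(a)]) for a in np.radians(253.1)-d*np.arange(n+1)]
for i in range(2):
    x=np.radians(74.0)-d*i;X=np.array([np.cos(x),np.sin(x)]);Y=np.array([np.sin(x),-np.cos(x)])
    D=p[i+1]-p[i];print(round(D@X,4),round(D@Y,4),round(d,4))
```

```text
0.0006 -0.008 0.1081
0.0006 -0.008 0.1081
```

play_rows(series=[[0.01, 0.0006, -0.008, 0, 0.108], [0.01, 0.0006, -0.008, 0, 0.108], [0.01, 0.0006, -0.008, 0, 0.108], [0.01, 0.0006, -0.008, 0, 0.108], [0.01, 0.0006, -0.008, 0, 0.108]])

```text
t: 18.23
ee_pos: [0.4693, -0.0785, 0.1538]
ee_rot: [0.0, 0.931, 0.365, 0.0]
wrist_force: [-1.1, -1.3, 3.4]
grip_width: 0.0168
grip_force: 20.0
```

play_rows(series=[[0.01, 0.0006, -0.008, 0, 0.108], [0.01, 0.0006, -0.008, 0, 0.108], [0.01, 0.0006, -0.008, 0, 0.108], [0.01, 0.0006, -0.008, 0, 0.108], [0.01, 0, 0, 0, 0]], squeeze=25)

```text
t: 18.85
ee_pos: [0.4527, -0.05, 0.1537]
ee_rot: [-0.001, 0.987, 0.158, -0.001]
wrist_force: [-5.0, 0.9, 8.3]
grip_width: 0.0161
grip_force: 25.0
```

play_rows(series=[[0.01, 0.0006, -0.008, 0, 0.108], [0.01, 0.0006, -0.008, 0, 0.108], [0.01, 0.0006, -0.008, 0, 0.108], [0.01, 0, 0, 0, 0], [0.01, 0, 0, 0, 0]])

```text
t: 19.48
ee_pos: [0.4491, -0.0258, 0.1537]
ee_rot: [-0.001, 1.0, -0.002, -0.002]
wrist_force: [-7.2, 2.6, 12.0]
grip_width: 0.0164
grip_force: 25.0
```

play_rows(series=[[0.01, 0.0003, -0.004, 0, 0.05], [0.01, 0, 0, 0, 0], [0.01, 0, 0, 0, 0]])

```text
t: 19.85
ee_pos: [0.4493, -0.0221, 0.1536]
ee_rot: [-0.001, 1.0, -0.027, -0.002]
wrist_force: [-7.1, 3.3, 12.0]
grip_width: 0.0161
grip_force: 25.0
```

play_rows(series=[[0.01, 0.0003, -0.003, 0, 0], [0.01, 0, 0, 0, 0], [0.01, 0, 0, 0, 0]])

```text
t: 20.23
ee_pos: [0.4494, -0.0206, 0.1536]
ee_rot: [-0.0, 1.0, -0.028, -0.002]
wrist_force: [-9.1, -3.0, 12.9]
grip_width: 0.0166
grip_force: 25.0
```

play_rows(series=[[0.01, 0, -0.003, 0, 0], [0.01, 0, 0, 0, 0], [0.01, 0, 0, 0, 0]])

```text
t: 20.6
ee_pos: [0.4494, -0.0202, 0.1536]
ee_rot: [0.001, 1.0, -0.029, -0.002]
wrist_force: [-9.4, -11.2, 12.3]
grip_width: 0.016
grip_force: 25.0
```

play_rows(series=[[0.01, 0, -0.003, 0, 0], [0.01, 0, 0, 0, 0], [0.01, 0, 0, 0, 0]])

```text
t: 20.98
ee_pos: [0.4495, -0.0198, 0.1536]
ee_rot: [0.003, 1.0, -0.03, -0.002]
wrist_force: [-10.6, -20.5, 12.1]
grip_width: 0.0165
grip_force: 25.0
```

The lever is firmly on its stop: force rises with no motion. I'll release, lift off and check.

play_rows(series=[[0.01, 0, 0.005, 0, 0], [0.06, 0, 0, 0, 0], [0.06, 0, 0, 0, 0], [0.06, 0, 0, 0, 0], [0.06, 0, 0, 0, 0]])

```text
t: 21.6
ee_pos: [0.4515, -0.0186, 0.1536]
ee_rot: [0.0, 1.0, -0.027, 0.0]
wrist_force: [0.8, 0.5, 0.3]
grip_width: 0.0531
grip_force: 0.0
```

play_rows(series=[[0.06, 0, 0, -0.03, 0], [0.06, 0, 0, -0.05, 0], [0.06, 0, 0, -0.05, 0], [0.06, 0, 0, -0.05, 0], [0.06, -0.05, 0, 0, 0]])

```text
t: 22.22
ee_pos: [0.4044, -0.0158, 0.3368]
ee_rot: [0.0, 1.0, -0.028, 0.003]
wrist_force: [-0.6, -0.1, -0.4]
grip_width: 0.0599
grip_force: 0.0
```

play_rows(series=[[0.06, -0.05, 0, 0, 0], [0.06, -0.03, 0, 0, 0], [0.06, 0, 0, 0, 0], [0.06, 0, 0, 0, 0]])

```text
t: 22.72
ee_pos: [0.3302, -0.0131, 0.3345]
ee_rot: [-0.001, 1.0, -0.028, 0.001]
wrist_force: [-0.8, 0.1, 0.3]
grip_width: 0.0598
grip_force: 0.0
```

Run:
```python
from h import *
a=snap("scene");b=snap("top")
c=[1.45,1.36];P=jig(.5644,.0189,-.2016,[[-.03-.074*np.sin(x),-.055-.074*np.cos(x),.172] for x in c])
print(((proj(a,P)-[220,105])*5).round(),((proj(b,P)-[200,172])*5+[400,0]).round())
A=cv2.resize(a["pixels"][105:195,220:300],(400,450),interpolation=cv2.INTER_CUBIC)
B=cv2.resize(b["pixels"][172:262,200:280],(400,450),interpolation=cv2.INTER_CUBIC)
cv2.imwrite("pics/c3.png",np.hstack([A,B]))
```

```text
[[ 53. 166.]
 [ 42. 169.]] [[670. 381.]
 [681. 381.]]
```

View pics/c3.png

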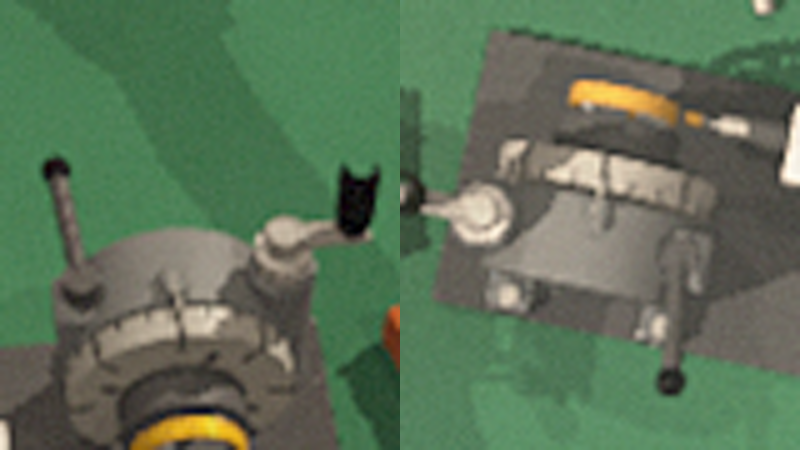

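The ball is at (56,168) in the scene crop and (670,381) in the top crop, which matches 1.45 home. The long line is under the pointer at about (180,315), and the arm is clear.

```bash
python3 -c "
from rig import job
print(job.sign_off())"
```

```text
the job is handed in; nothing more can be done
None
```

The job is handed in: from the last pictures, the next long line is on the pointer and the clamp lever is home against its stop; the arm is clear, and the hand-in gave no verdict.

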